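Sort inspected turned parts into their trays

ROBOT

A 6-joint arm with a two-finger parallel gripper is mounted at the origin on the work surface. World frame = base frame: x ahead of the robot, y to its left, z up, the work surface at z = 0. Lengths are in mm, angles in rad, forces in N, time in s.
With the tool pointing down it reaches from about 350 to 775 mm from the base axis. Payload 7.3 kg.
Tool frame: the origin (TCP) lies at the very end of the fingers, on their centre line; the grasp point (between the pads) lies behind it (bot.grip_point_offset is the z of the grasp point in the tool frame, in mm); z points along the fingers, y is the line along which they close (so a half turn about z gives the same grasp; the last joint's range is limited). The gripper opens to 92 mm and grips with 3 to 60 N. Pads are 19 mm wide; open, the fingers measure 130 mm over their backs; the gripper's body (75 mm by 190 mm) begins 47 mm behind the grasp point.
Start: joints at [-1.334, 0.342, 1.524, -0, 1.275, -0.146], TCP at [196.121, -487.013, 226.741] pointing down, gripper open.
Joint ranges: [-2.53, 2.53], [-0.77, 2.02], [0.04, 2.7], [-1, 4.14], [0.28, 2.66], [-3.11, 3.11]. Speed limits (rad/s): [2.57, 2.57, 3.14, 3.14, 3.14, 3.14].

INTERFACE

Orientations are given as [roll, pitch, yaw] about the fixed x, y, z axes, in that order (R = Rz(yaw) Ry(pitch) Rx(roll)).
In Python, from plant import bot gives the robot as it stands. The module is installed in compiled form; this text tells all that it offers.
- The arm moves only by the shell command python3 -m crank 'ROWS'. ROWS is JSON, a list that holds one entry, the list of rows, each a list of 5 numbers: the opening, from 0 (shut) to 1 (fully open), then the shift along the tool's x, y, z in cm, then the turn about the tool's z in degrees. In form: [[[claw, x, y, z, turn], ...]]. A call has exactly 10 rows; each row is the pose to reach, as a shift and turn from the pose commanded when the call began, along the tool's axes at that moment; what a row does not reach only later rows make up. A row lasts 1/10 s, in which the tool goes at most 50 mm and 8.59 degrees, less where a joint would pass 70% of its speed; a pose out of reach is approached as far as the arm can. A call with a gripper value outside its range is refused whole. The fingers move at their own pace and stop on an object; the grip force is fixed at half the most. Time passes only in rows, so rows that repeat a pose let the fingers close, or fill a call up. It gives the time, the measured TCP pose, the force, the opening and the grip force at its end, in the units of the state.
- bot.get_obs(): the state, without advancing time (a new reading comes with each control period).
- bot.capture(name): name is "scene" or "top" or "wrist"; returns (picture, depth): 480x640x3 uint8, red, green, blue; 480x640 float32, mm along the optical axis (not along the pixel's ray), 0 where there is no reading.
- bot.calibration(name): a dict with "vertical_fov" (degrees; the focal length in pixels is half the picture's height over the tangent of half this angle, whatever the lens; pixels are square), "cx", "cy" (the principal point, pixels), "D" ([k1, k2, p1, p2, k3] as OpenCV has them; the pictures are not rectified), "rvec" (rotation vector, rad) and "tvec" (3), from world to camera coordinates, as OpenCV has them; the wrist camera has in their place "tool_from_camera" (4x4, takes a point from camera to tool coordinates, whose origin is the TCP and whose axes are the flange's). Camera axes: x right, y down, z forward; pixel columns grow to the right and rows downward; lengths in mm; the calibration is good to about 2 mm. A picture is of the moment at which its call begins: read the wrist's pose just before it. calibration takes no time and is no camera call.
- bot.close_job(): hands the job in; it is judged then, once.
The state is a dict: "time": time; "joint_positions": joint angles; "dq": joint speeds; "tau": joint torques, N m; "tool_pos": TCP position; "tcp_rot": TCP orientation; "contact_force": force on the tool from outside, world axes, zero at the start; "moment": the same for the moment, N m; "grip_width": finger opening in mm; "finger_force": force on a finger pad.
Only numpy, scipy, OpenCV 4.12 (cv2) and the standard library are available. Lean on these libraries where they do the work, as an engineer would, in place of code of your own. Each camera call takes 0.05 s, during which the arm holds its last target. There are 200 camera calls.

TASK

Sort the inspected parts: first quarantine the steel ring with the red paint marks in the red tray (either bay), before you move any of the other parts. Then put the two plain steel rings in the blue tray and the two brass bushes in the green tray, one part to a bay, each sitting flat on the bay's floor with its axis upright, the bushes flange down as they stand now. Leave the tape roll and the eraser where they lie.

Things in the scene. Friction and masses are not known exactly. Their poses are not given: they have to be found in the camera images.
- reject_ring: rejected steel spacer ring: the same as the plain ones (outer diameter 46 mm, bore 28 mm, height 26 mm, about 0.2 kg, loose, standing flat) but with two bright red paint marks, half a turn apart, on its top and sides, each over about a fifth of the way round. Origin: centre of its underside; z up along its axis.
- ring_a: plain bright steel spacer ring, outer diameter 46 mm, bore 28 mm, height 26 mm, about 0.2 kg, loose, standing flat on the bench (its axis vertical). Origin: centre of its underside; z up along its axis. The two plain steel rings are interchangeable.
- ring_b: plain bright steel spacer ring, outer diameter 46 mm, bore 28 mm, height 26 mm, about 0.2 kg, loose, standing flat on the bench (its axis vertical). Origin: centre of its underside; z up along its axis. The two plain steel rings are interchangeable.
- bush_a: brass flanged bush, loose, standing flange down: flange 44 mm diameter and 6 mm thick at the bottom, above it a neck 30 mm in diameter, total height 30 mm, bore 20 mm, about 0.16 kg. Origin: centre of its underside; z up along its axis. The two bushes are interchangeable.
- bush_b: brass flanged bush, loose, standing flange down: flange 44 mm diameter and 6 mm thick at the bottom, above it a neck 30 mm in diameter, total height 30 mm, bore 20 mm, about 0.16 kg. Origin: centre of its underside; z up along its axis. The two bushes are interchangeable.
- blue_tray: blue plastic two-bay tray, fixed to the bench, open on top: 78 mm along its x, 152 mm along its y, rim 12 mm and divider 11 mm above the bench, walls and divider 4 mm thick, floor 4 mm thick. Two square bays, 70 x 70 mm inside, side by side along y: their centres lie at y = +37 mm and y = -37 mm from the origin (x = 0). Origin: centre of its underside, on the bench; z up.
- green_tray: green plastic two-bay tray, fixed to the bench, open on top: 78 mm along its x, 152 mm along its y, rim 12 mm and divider 11 mm above the bench, walls and divider 4 mm thick, floor 4 mm thick. Two square bays, 70 x 70 mm inside, side by side along y: their centres lie at y = +37 mm and y = -37 mm from the origin (x = 0). Origin: centre of its underside, on the bench; z up.
- red_tray: red plastic two-bay tray, fixed to the bench, open on top: 78 mm along its x, 152 mm along its y, rim 12 mm and divider 11 mm above the bench, walls and divider 4 mm thick, floor 4 mm thick. Two square bays, 70 x 70 mm inside, side by side along y: their centres lie at y = +37 mm and y = -37 mm from the origin (x = 0). Origin: centre of its underside, on the bench; z up.
- tape_roll: bystander: small roll of white tape with a cardboard core, 50 mm diameter, 18 mm high, lying flat among the parts. Origin: centre of its underside.
- eraser: bystander: green and white board eraser, 26 x 46 mm (x, y) and 24 mm high, among the parts. Origin: centre of its underside.
There are look-alikes about, which are no part of the job. Leave any turquoise look-alike of the ring_a alone.

How it is judged:
By the outcome, as a careful person would: the job done as asked, in the order asked, and still so for the second after the job is handed in, with the robot touching nothing.
It also fails if it takes over 131 s, if anything falls off the work surface, if the arm or the gripper's body presses on something with over 40 N, if the wrist force passes 120 N, or if a joint passes its speed limit or range.

## Working session

There is one attempt and no reset: what is moved stays moved. The work goes in short steps, Python scripts to look and compute and a shell command to move; the robot and the scene stay as the last step left them, time stands still between calls to the robot, and variables do not carry over. Pictures are saved under pics/ and viewed, at most 14 in all, crops included, and the job is handed in when it is done.

```bash
mkdir -p pics; python3 - <<'E'
from plant import bot
import cv2,numpy as np
o=bot.get_obs();print({k:np.round(v,3).tolist() for k,v in o.items()},bot.grip_point_offset)
for n in("scene","top"):
    p,d=bot.capture(n);cv2.imwrite(f"pics/{n}0.png",p[...,::-1]);np.savez(f"{n}0.npz",p=p,d=d)
    print(n,bot.calibration(n))
print(bot.calibration("wrist"))
E
```

```text
{'time': 0.0, 'joint_positions': [-1.334, 0.343, 1.525, 0.0, 1.275, -0.146], 'dq': [0.0, 0.001, 0.001, 0.0, -0.001, -0.002], 'tau': [-0.001, -43.125, -24.422, 0.072, 0.056, -0.0], 'tool_pos': [196.026, -486.595, 226.044], 'tcp_rot': [-3.14, -0.0, 0.383], 'contact_force': [0.722, -0.431, 0.779], 'moment': [-0.013, 0.053, 0.03], 'finger_force': 0.0, 'grip_width': 91.759} -18.8
scene {'vertical_fov': 47.64684460619099, 'cx': 321.48631610536177, 'cy': 245.25604961321775, 'D': array([0.01275306, 0.        , 0.        , 0.        , 0.        ]), 'rvec': array([ 2.2172131 ,  1.02090978, -0.42181441]), 'tvec': array([-363.41718933, -247.76538732, 1309.36582025])}
top {'vertical_fov': 48.81941267654768, 'cx': 323.8663246186212, 'cy': 242.77616226812918, 'D': array([0.00767742, 0.        , 0.        , 0.        , 0.        ]), 'rvec': array([ 2.14732043, -2.19286093,  0.13189553]), 'tvec': array([  6.43305811, 535.48351581, 938.7551494 ])}
{'vertical_fov': 71.40924726497661, 'cx': 323.61461701294667, 'cy': 234.939055918863, 'D': array([-0.01188154,  0.        ,  0.        ,  0.        ,  0.        ]), 'tool_from_camera': array([[ 5.97956571e-04, -9.63040512e-01, -2.69355926e-01,
         7.31887713e+01],
       [ 9.99999767e-01,  4.87541135e-04,  4.76821021e-04,
         5.80434878e-01],
       [-3.27875866e-04, -2.69356149e-01,  9.63040579e-01,
        -1.57555509e+02],
       [ 0.00000000e+00,  0.00000000e+00,  0.00000000e+00,
         1.00000000e+00]])}
```

View pics/top0.png

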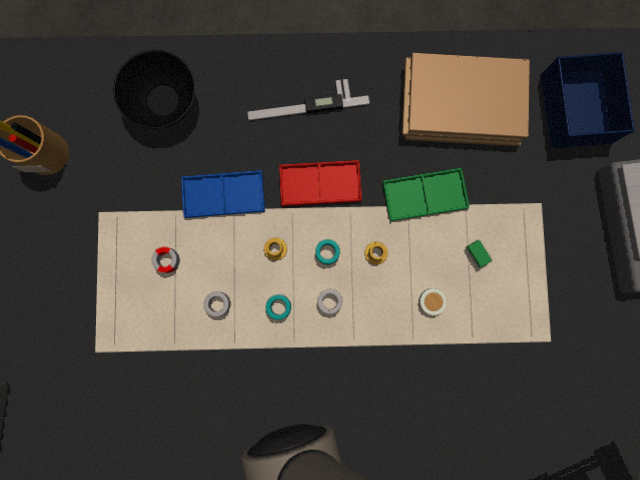

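View pics/scene0.png

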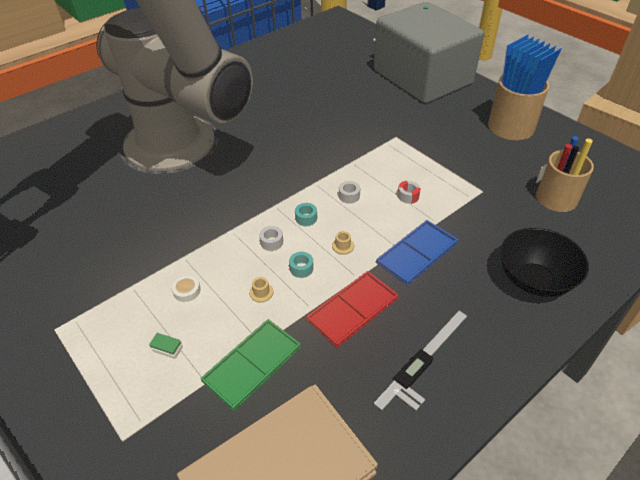

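Top view: the reject ring is at (165,261), the plain rings at (217,305) and (330,302), and the bushes at (275,249) and (376,252). The turquoise decoys are at (327,252) and (278,307), the tape at (432,302) and the eraser at (479,254). The tray centres are blue (223,194), red (320,184) and green (426,195). The scene view agrees.

```bash
cat >h.py <<'E'
import cv2,numpy as np
from plant import bot
def cam(n,o=None):
    c=bot.calibration(n);f=240/np.tan(np.radians(c["vertical_fov"])/2)
    K=np.array([[f,0,c["cx"]],[0,f,c["cy"]],[0,0,1.]])
    if n=="wrist":
        from scipy.spatial.transform import Rotation as Ro
        T=np.eye(4);T[:3,:3]=Ro.from_euler("xyz",o["tcp_rot"]).as_matrix();T[:3,3]=o["tool_pos"]
        M=T@c["tool_from_camera"];return K,c["D"],M[:3,:3],M[:3,3]
    R=cv2.Rodrigues(c["rvec"])[0];return K,c["D"],R.T,-R.T@c["tvec"]
def rays(uv,C):
    K,D,R,t=C;n=cv2.undistortPoints(np.float64(uv).reshape(-1,1,2),K,D)[:,0]
    return np.c_[n,np.ones(len(n))]@R.T
def onplane(uv,z,C):
    d=rays(uv,C);return (C[3]+d*((z-C[3][2])/d[:,2])[:,None])
def cloud(dep,C):
    v,u=np.mgrid[:480,:640];d=rays(np.c_[u.ravel(),v.ravel()],C)
    return (C[3]+d*dep.reshape(-1,1)).reshape(480,640,3)
E
cat >m.py <<'E'
from h import *
import sys
parts=dict(reject=(165,261,26),ringA=(217,305,26),ringB=(330,302,26),bushA=(275,249,30),bushB=(376,252,30),turq1=(327,252,26),turq2=(278,307,26),tape=(432,302,18),eraser=(479,254,24))
a=np.load("top0.npz");C=cam("top");P=cloud(a["d"],C)
print("bench z",np.median(P[330:345,120:520,2]))
for k,(u,v,h) in parts.items():
    m=np.zeros((480,640),np.uint8);m[v-20:v+21,u-20:u+21]=(abs(P[v-20:v+21,u-20:u+21,2]-h)<5)&(a["d"][v-20:v+21,u-20:u+21]>0)
    n,l,s,c=cv2.connectedComponentsWithStats(m);i=1+np.argmax(s[1:,4])
    ct=np.concatenate(cv2.findContours((l==i).astype(np.uint8),0,2)[0])
    w=onplane(ct.reshape(-1,2),h,C)[:,:2].astype(np.float32)
    (e,r)=cv2.minEnclosingCircle(w);print(k,np.round(e,1),"r",round(r,1),np.round(cv2.minAreaRect(w),1) if k=="eraser" else "")
g=cv2.cvtColor(a["p"],cv2.COLOR_RGB2HSV)
for k,(u,v),hr in(("blue",(223,194),(100,130)),("red",(320,184),(0,8)),("green",(426,195),(50,80))):
    m=cv2.inRange(g,(hr[0],90,50),(hr[1],255,255));q=np.zeros_like(m);q[v-32:v+33,u-50:u+50]=m[v-32:v+33,u-50:u+50]
    ct=np.concatenate(cv2.findContours(q,0,2)[0]);w=onplane(ct.reshape(-1,2),12,C)[:,:2].astype(np.float32)
    r=cv2.minAreaRect(w);b=cv2.boxPoints(r);cc=np.array(r[0]);e=max([b[1]-b[0],b[2]-b[1]],key=np.linalg.norm);e=e/np.linalg.norm(e);e=e*np.sign(e[1])
    print(k,np.round(cc,1),np.round(r[1],1),"yaw of y-axis deg",round(np.degrees(np.arctan2(-e[0],e[1])),1),"bays",np.round(cc+37*e,1),np.round(cc-37*e,1))
E
python3 m.py
```

```text
bench z 0.8894507484798169
reject [512.4 287.8] r 23.7 
ringA [429.3 193.4] r 22.9 
ringB [429.6 -12.1] r 22.8 
bushA [529.5  87.2] r 14.8 
bushB [ 518.  -100.6] r 15.1 
turq1 [520.7 -10.1] r 22.8 
turq2 [421.7  81.9] r 22.8 
tape [ 424.7 -201.7] r 25.0 Traceback (most recent call last):
  File "m.py", line 11, in <module>
    (e,r)=cv2.minEnclosingCircle(w);print(k,np.round(e,1),"r",round(r,1),np.round(cv2.minAreaRect(w),1) if k=="eraser" else "")
                                                                         ~~~~~~~~^^^^^^^^^^^^^^^^^^^^^^
    return _wrapfunc(a, 'round', decimals=decimals, out=out)
    return _wrapit(obj, method, *args, **kwds)
    conv = _array_converter(obj)
ValueError: setting an array element with a sequence. The requested array has an inhomogeneous shape after 1 dimensions. The detected shape was (3,) + inhomogeneous part.
```

```bash
sed -i 's/,np.round(cv2.minAreaRect(w),1) if k=="eraser" else ""//' m.py; cat >>m.py <<'E'
print("box z",np.round([np.nanmax(P[60:140,410:525,2]),P[90,460,2]]),P[140,460])
E
python3 m.py | tail -5
cat >go.py <<'E'
# python3 go.py x y z yaw_deg : shift in tool axes (cm) and turn (deg) from the measured pose
from h import *
import sys
from scipy.spatial.transform import Rotation as Ro
a=np.array([float(x) for x in sys.argv[1:5]]);o=bot.get_obs()
R=Ro.from_euler("xyz",o["tcp_rot"]);s=R.inv().apply(a[:3]-o["tool_pos"])/10
t=-(a[3]-np.degrees(o["tcp_rot"][2]));print("t",round(o["time"],2),"shift cm",np.round(s,2),"turn",round((t+180)%360-180,1),"pos",np.round(o["tool_pos"],1),"width",round(o["grip_width"],1),"F",round(o["finger_force"],1))
E
python3 go.py 512.4 287.8 120 90
```

```text
eraser [ 512.  -290.5] r 25.3
blue [634.7 183.7] [ 80.  153.5] yaw of y-axis deg 3.6 bays [632.4 220.6] [637.  146.7]
red [ 6.525e+02 -2.000e-01] [ 80.6 153.7] yaw of y-axis deg 2.0 bays [651.2  36.8] [653.8 -37.2]
green [ 626.6 -199.3] [ 79.4 153.4] yaw of y-axis deg 8.4 bays [ 621.2 -162.7] [ 632.  -235.9]
box z [992.  51.] [ 729.44954192 -269.08332601   11.95023017]
t 0.1 shift cm [ 58.27 -60.    10.71] turn -68.1 pos [ 196.  -486.6  226.1] width 91.7 F 0.0
```

```bash
python3 -m crank '[[[0.72,2,-1.4,0,-4],[0.72,6,-4.2,0,-11],[0.72,10,-7,0,-18],[0.72,14.5,-10,0,-26],[0.72,19,-13.5,0,-34],[0.72,23.5,-16.5,0,-42],[0.72,28,-19.5,0,-50],[0.72,32,-22.5,0,-58],[0.72,36,-25.5,0,-64],[0.72,38,-27,0,-68]]]'; python3 go.py 512.4 287.8 120 90
```

```text
time: 1.1
tool_pos: [448.4, -92.3, 226.6]
tcp_rot: [-3.141, -0.0, 1.574]
contact_force: [0.7, -1.2, 0.2]
grip_width: 66.3
finger_force: 0.0
t 1.1 shift cm [37.99  6.53 10.66] turn 0.2 pos [448.4 -92.3 226.6] width 66.3 F 0.0
```

```bash
python3 -m crank '[[[0.72,3,0.5,0.8,0],[0.72,7,1.2,2,0],[0.72,11.5,2,3.3,0],[0.72,16,2.8,4.5,0],[0.72,20.5,3.5,5.8,0],[0.72,25,4.3,7,0],[0.72,29.5,5.1,8.3,0],[0.72,34,5.9,9.6,0],[0.72,37,6.4,10.4,0],[0.72,38,6.5,10.6,0]]]'; python3 go.py 512.4 287.8 9 90
python3 - <<'E'
from h import *
o=bot.get_obs();p,d=bot.capture("wrist");cv2.imwrite("pics/w0.png",p[...,::-1])
E
```

```text
time: 2.1
tool_pos: [512.4, 287.9, 118.9]
tcp_rot: [-3.139, 0.0, 1.573]
contact_force: [0.9, -0.5, 0.2]
grip_width: 66.2
finger_force: 0.0
t 2.1 shift cm [-0.    0.03 10.99] turn 0.1 pos [512.4 287.9 118.9] width 66.2 F 0.0
```

View pics/w0.png

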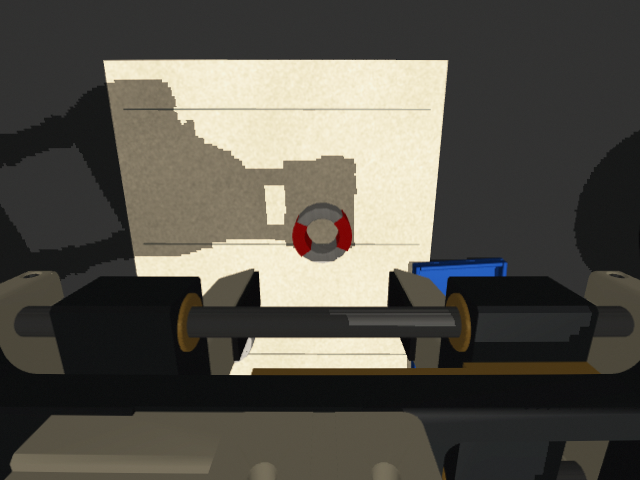

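The reject ring sits at (322,232), centred between the fingers (250–395). I'll check its position with a wrist ray, then descend.

```bash
python3 - <<'E'
from h import *
o=bot.get_obs();print(onplane([(322,232)],13,cam("wrist",o)))
E
python3 -m crank '[[[0.72,0,0,0.5,0],[0.72,0,0,2,0],[0.72,0,0,4.5,0],[0.72,0,0,7,0],[0.72,0,0,9,0],[0.72,0,0,10.4,0],[0.72,0,0,10.9,0],[0.72,0,0,10.9,0],[0.3,0,0,10.9,0],[0.3,0,0,10.9,0]]]'; python3 -m crank '[[[0.3,0,0,0,0],[0.3,0,0,0,0],[0.3,0,0,0,0],[0.3,0,0,0,0],[0.3,0,0,-0.3,0],[0.3,0,0,-1,0],[0.3,0,0,-2,0],[0.3,0,0,-4,0],[0.3,0,0,-6,0],[0.3,0,0,-7,0]]]';python3 go.py 651.2 36.8 80 92
```

```text
[[511.82578488 288.53385006  13.        ]]
time: 3.15
tool_pos: [513.9, 285.5, 12.8]
tcp_rot: [3.14, -0.001, 1.57]
contact_force: [-0.2, 0.9, 0.1]
grip_width: 54.6
finger_force: 0.0
time: 4.15
tool_pos: [514.3, 285.7, 84.1]
tcp_rot: [3.138, -0.001, 1.57]
contact_force: [1.0, 0.3, -1.4]
grip_width: 44.4
finger_force: 30.0
t 4.15 shift cm [-24.87  13.72   0.42] turn -2.1 pos [514.3 285.7  84.1] width 44.4 F 30.0
```

```bash
python3 - <<'E'
from h import *
for i in range(3):
    o=bot.get_obs();p,d=bot.capture("wrist");print(o["time"],np.round(o["tool_pos"],1),np.round(o["tcp_rot"],4),np.round(o["joint_positions"],4),o["grip_width"])
cv2.imwrite("pics/w1.png",p[...,::-1])
p,d=bot.capture("scene");cv2.imwrite("pics/s1.png",cv2.resize(p[100:300,300:500,::-1],(600,600),interpolation=cv2.INTER_CUBIC))
E
```

```text
4.15 [514.3 285.7  84.1] [ 3.1383e+00 -1.2000e-03  1.5696e+00] [ 3.769e-01  5.961e-01  1.530e+00 -2.000e-04  1.012e+00  3.782e-01] 44.42396140944158
4.2 [514.7 285.9  85. ] [ 3.1369e+00 -1.8000e-03  1.5697e+00] [ 3.7700e-01  5.9490e-01  1.5292e+00 -1.0000e-04  1.0124e+00  3.7820e-01] 44.89379987172428
4.25 [514.3 285.7  83.6] [ 3.1381e+00 -1.3000e-03  1.5696e+00] [ 3.7690e-01  5.9660e-01  1.5308e+00 -2.0000e-04  1.0105e+00  3.7820e-01] 44.617121941858066
```

View pics/w1.png

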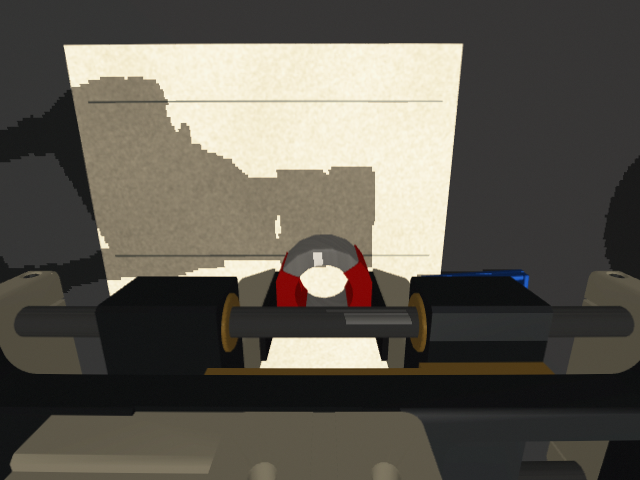

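View pics/s1.png

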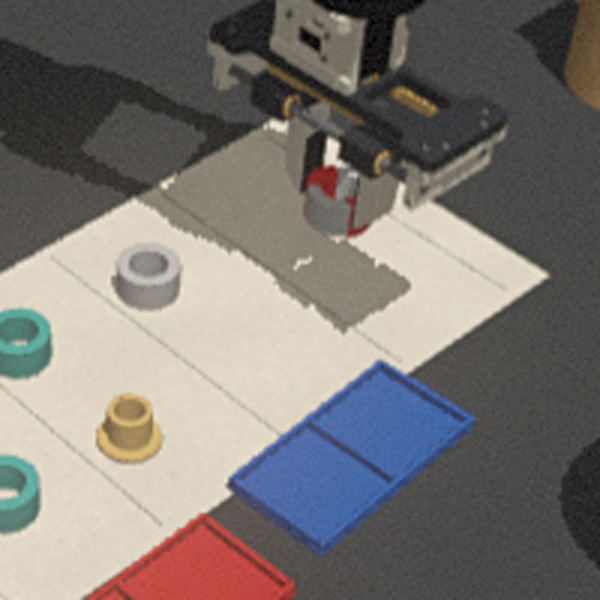

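The ring is held between the pads at about (324,285) in the wrist view. I'll measure its tilt from the wrist depth.

```bash
cat >tilt.py <<'E'
# pose of the held part's top from the wrist depth: plane fit in a window of the tool frame
from h import *
import sys
o=bot.get_obs();p,d=bot.capture("wrist");C=cam("wrist",o);P=cloud(d,C);t=o["tool_pos"]
hi,lo=[float(x) for x in sys.argv[1:3]]
m=(d>0)&(abs(P[...,0]-t[0])<18)&(abs(P[...,1]-t[1])<32)&(P[...,2]-t[2]>lo)&(P[...,2]-t[2]<hi)
q=P[m]-t
for i in range(6):
    A=np.c_[q[:,:2],np.ones(len(q))];s=np.linalg.lstsq(A,q[:,2],rcond=None)[0];r=q[:,2]-A@s;q=q[abs(r)<max(2*np.std(r)*.8,.6)]
print(len(q),"slopes deg x,y",np.round(np.degrees(s[:2]),1),"top z rel TCP",round(s[2],1),"xy range",np.round(q.min(0),1),np.round(q.max(0),1),"std",r.std())
E
python3 tilt.py 26 8;python3 tilt.py 22 12
```

```text
1340 slopes deg x,y [ 0.5 -2.4] top z rel TCP 13.8 xy range [-18.   -2.8  12.1] [18.  25.9 14.4] std 0.32030174511183696
1360 slopes deg x,y [ 0.4 -2.6] top z rel TCP 13.9 xy range [-18.   -2.8  12.2] [18.  26.1 14.5] std 0.32266280255026053
```

```bash
python3 -m crank '[[[0.3,-1,0.5,0,0],[0.3,-3,1.6,0,0],[0.3,-6,3.3,0,0],[0.3,-9.5,5.2,0,0],[0.3,-13,7.1,0,0],[0.3,-16.5,9,0,-1],[0.3,-20,10.9,0,-2],[0.3,-23,12.5,0,-2],[0.3,-24.7,13.4,0,-2],[0.3,-25.2,13.7,0,-2]]]'; python3 go.py 651.2 33.8 17.5 92; python3 tilt.py 26 8
```

```text
time: 5.45
tool_pos: [650.3, 30.8, 81.0]
tcp_rot: [-3.141, 0.0, 1.602]
contact_force: [0.4, 0.2, -1.6]
grip_width: 44.9
finger_force: 30.0
t 5.45 shift cm [0.3  0.1  6.35] turn -0.2 pos [650.3  30.8  81. ] width 44.9 F 30.0
1341 slopes deg x,y [ 0.7 -2.6] top z rel TCP 13.9 xy range [-18.   -3.2  12.1] [18.  26.  14.5] std 0.33209728911534464
```

```bash
python3 -m crank '[[[0.3,0.1,0,0.6,0],[0.3,0.2,0.1,2,0],[0.3,0.3,0.1,3.5,0],[0.3,0.3,0.1,4.8,0],[0.3,0.3,0.1,5.7,0],[0.3,0.3,0.1,6.1,0],[0.3,0.3,0.1,6.3,0],[0.3,0.3,0.1,6.3,0],[0.3,0.3,0.1,6.3,0],[0.3,0.3,0.1,6.3,0]]]'; python3 go.py 651.2 33.8 16.5 92
```

```text
time: 6.5
tool_pos: [651.2, 36.1, 19.4]
tcp_rot: [3.14, 0.0, 1.604]
contact_force: [0.1, -0.9, -2.3]
grip_width: 44.9
finger_force: 30.0
t 6.5 shift cm [-0.23 -0.01  0.29] turn -0.1 pos [651.2  36.1  19.4] width 44.9 F 30.0
```

```bash
python3 -m crank '[[[0.3,-0.1,0,0.15,0],[0.3,-0.1,0,0.25,0],[0.3,-0.1,0,0.25,0],[0.62,-0.1,0,0.25,0],[0.62,-0.1,0,0.25,0],[0.62,-0.1,0,0.25,0],[0.62,-0.1,0,0.25,0],[0.62,-0.1,0,-0.5,0],[0.62,-0.1,0,-2,0],[0.62,-0.1,0,-4,0]]]'; python3 -m crank '[[[0.72,0,0,-2,0],[0.72,0,0,-4,0],[0.72,0,0,-4,0],[0.72,0,0,-4,0],[0.72,0,0,-4,0],[0.72,0,0,-4,0],[0.72,0,0,-4,0],[0.72,0,0,-4,0],[0.72,0,0,-4,0],[0.72,0,0,-4,0]]]'; cat >chk.py <<'E'
from h import *
import sys
o=bot.get_obs();p,d=bot.capture("wrist");C=cam("wrist",o);P=cloud(d,C)
x,y,h=[float(v) for v in sys.argv[1:4]];R=float(sys.argv[4])
m=(d>0)&(np.hypot(P[...,0]-x,P[...,1]-y)<R)&(abs(P[...,2]-h)<6)
q=P[m];A=np.c_[q[:,:2],np.ones(len(q))];s=np.linalg.lstsq(A,q[:,2],rcond=None)[0]
print("n",len(q),"z",np.median(q[:,2]).round(1),"slopes deg",np.degrees(s[:2]).round(1),"circle",cv2.minEnclosingCircle(q[:,:2].astype(np.float32)))
cv2.imwrite(sys.argv[5],p[...,::-1])
E
python3 chk.py 651.2 36.8 30 40 pics/w2.png; python3 go.py 429.3 193.4 70 90
```

```text
time: 7.5
tool_pos: [650.6, 35.2, 59.5]
tcp_rot: [-3.141, -0.0, 1.605]
contact_force: [0.6, 0.4, -0.1]
grip_width: 57.0
finger_force: 0.0
time: 8.5
tool_pos: [650.8, 35.2, 98.5]
tcp_rot: [-3.141, 0.0, 1.605]
contact_force: [-1.2, 0.0, -0.9]
grip_width: 66.3
finger_force: 0.0
n 2154 z 29.6 slopes deg [ 0.1 -0.4] circle ((651.78076171875, 38.2745475769043), 23.39166831970215)
t 8.55 shift cm [ 16.56 -21.61   2.86] turn 1.9 pos [650.9  35.2  98.6] width 66.3 F 0.0
```

View pics/w2.png

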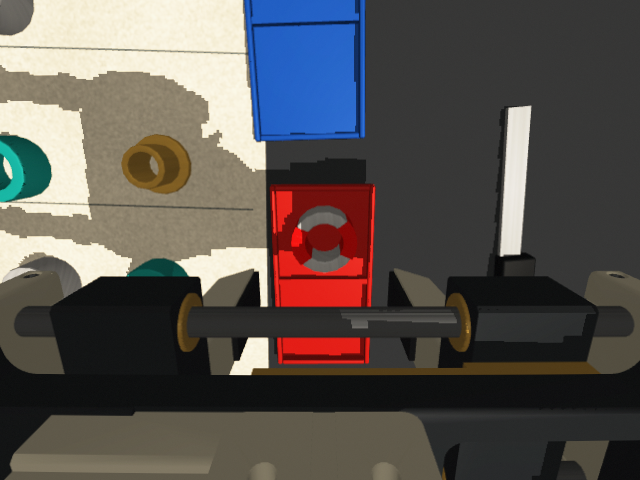

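The reject ring is in the red bay at (323,240), flat: top at z 29.6, tilt under 0.5°, about 1.5 mm off the bay centre. Next is ring A.

```bash
python3 -m crank '[[[0.72,0.8,-1,0,0],[0.72,2.5,-3.2,0.2,0],[0.72,5,-6.5,0.6,1],[0.72,7.5,-9.8,1,2],[0.72,10,-13,1.5,2],[0.72,12.5,-16.3,2,2],[0.72,14.7,-19.2,2.5,2],[0.72,16,-20.9,2.8,2],[0.72,16.6,-21.6,2.9,2],[0.72,16.6,-21.6,2.9,2]]]'; python3 go.py 429.3 193.4 10 90; python3 chk.py 429.3 193.4 26 35 pics/w3.png
```

```text
time: 9.55
tool_pos: [429.2, 194.3, 69.9]
tcp_rot: [3.141, 0.0, 1.571]
contact_force: [-0.3, 0.1, -0.7]
grip_width: 66.3
finger_force: 0.0
t 9.55 shift cm [-0.09  0.01  5.99] turn 0.0 pos [429.2 194.3  69.9] width 66.3 F 0.0
n 2491 z 25.3 slopes deg [ 0.  -0.2] circle ((428.3719482421875, 194.57180786132812), 22.892873764038086)
```

```bash
python3 -m crank '[[[0.72,0.1,0,0.6,0],[0.72,0.1,0,2,0],[0.72,0.1,0,3.7,0],[0.72,0.1,0,5,0],[0.72,0.1,0,5.8,0],[0.72,0.1,0,6.1,0],[0.72,0.1,0,6.1,0],[0.3,0.1,0,6.1,0],[0.3,0.1,0,6.1,0],[0.3,0.1,0,6.1,0]]]'; python3 -m crank '[[[0.3,0,0,0,0],[0.3,0,0,0,0],[0.3,0,0,0,0],[0.3,0,0,-0.3,0],[0.3,0,0,-1,0],[0.3,0,0,-2.5,0],[0.3,0,0,-4.5,0],[0.3,0,0,-6,0],[0.3,0,0,-6.7,0],[0.3,0,0,-7,0]]]';python3 go.py 632.4 220.6 80 93.6;python3 tilt.py 26 8
```

```text
time: 10.6
tool_pos: [429.2, 194.8, 9.1]
tcp_rot: [-3.142, 0.0, 1.57]
contact_force: [-3.5, 0.4, 1.7]
grip_width: 46.6
finger_force: 1.5
time: 11.6
tool_pos: [429.7, 194.9, 79.4]
tcp_rot: [3.14, -0.0, 1.57]
contact_force: [0.5, 0.5, -3.1]
grip_width: 45.4
finger_force: 30.0
t 11.6 shift cm [ 2.6  20.27 -0.04] turn -3.7 pos [429.7 194.9  79.4] width 45.4 F 30.0
1395 slopes deg x,y [ 0.1 -0.2] top z rel TCP 16.3 xy range [-18.  -22.4  15.6] [18.  22.4 16.9] std 0.3528607334770574
```

```bash
python3 -m crank '[[[0.3,0.1,1,0,0],[0.3,0.4,3,0,-1],[0.3,0.8,6,0,-2],[0.3,1.2,9.5,0,-3],[0.3,1.7,13,0,-3.5],[0.3,2.1,16.3,0,-3.7],[0.3,2.4,18.7,0,-3.7],[0.3,2.6,20,0,-3.7],[0.3,2.6,20.3,0,-3.7],[0.3,2.6,20.3,0,-3.7]]]'; python3 go.py 632.4 220.6 15 93.6
```

```text
time: 12.65
tool_pos: [632.1, 220.2, 77.2]
tcp_rot: [-3.14, 0.0, 1.634]
contact_force: [-0.5, 0.5, -2.0]
grip_width: 44.9
finger_force: 30.0
t 12.65 shift cm [0.04 0.04 6.22] turn 0.0 pos [632.1 220.2  77.2] width 44.9 F 30.0
```

```bash
python3 -m crank '[[[0.3,0,0,0.6,0],[0.3,0,0,2,0],[0.3,0,0,3.5,0],[0.3,0,0,4.8,0],[0.3,0,0,5.7,0],[0.3,0,0,6,0],[0.3,0,0,6,0],[0.3,0,0,6,0],[0.3,0,0,6,0],[0.3,0,0,6,0]]]'; python3 go.py 632.4 220.6 15 93.6
```

```text
time: 13.65
tool_pos: [632.8, 220.6, 19.3]
tcp_rot: [3.14, -0.0, 1.634]
contact_force: [-0.8, 0.0, -1.7]
grip_width: 45.0
finger_force: 30.0
t 13.65 shift cm [-0.   -0.04  0.43] turn 0.0 pos [632.8 220.6  19.3] width 45.0 F 30.0
```

```bash
python3 -m crank '[[[0.3,0,0,0.25,0],[0.3,0,0,0.4,0],[0.3,0,0,0.4,0],[0.62,0,0,0.4,0],[0.62,0,0,0.4,0],[0.62,0,0,0.4,0],[0.62,0,0,0.4,0],[0.62,0,0,-0.5,0],[0.62,0,0,-2,0],[0.62,0,0,-4,0]]]'; python3 -m crank '[[[0.72,0,0,-2,0],[0.72,0,0,-4,0],[0.72,0,0,-4,0],[0.72,0,0,-4,0],[0.72,0,0,-4,0],[0.72,0,0,-4,0],[0.72,0,0,-4,0],[0.72,0,0,-4,0],[0.72,0,0,-4,0],[0.72,0,0,-4,0]]]'; python3 chk.py 632.4 220.6 30 40 pics/w4.png; python3 go.py 429.6 -12.1 70 90
```

```text
time: 14.65
tool_pos: [632.2, 220.5, 59.7]
tcp_rot: [-3.141, 0.0, 1.634]
contact_force: [-0.5, -0.2, 0.0]
grip_width: 57.1
finger_force: 0.0
time: 15.65
tool_pos: [632.4, 220.6, 98.6]
tcp_rot: [-3.141, 0.0, 1.634]
contact_force: [0.0, 0.7, 0.3]
grip_width: 66.3
finger_force: 0.0
n 2016 z 29.3 slopes deg [ 0.1 -0.1] circle ((633.0341186523438, 220.490478515625), 22.902469635009766)
t 15.7 shift cm [-21.93 -21.71   2.86] turn 3.6 pos [632.4 220.5  98.6] width 66.0 F 0.0
```

Ring A is flat and centred in its blue bay. Next is ring B.

```bash
python3 -m crank '[[[0.72,-1,-1,0,0],[0.72,-3.2,-3.2,0.2,1],[0.72,-6.5,-6.5,0.6,2],[0.72,-9.9,-9.8,1,3],[0.72,-13.2,-13,1.5,3.6],[0.72,-16.4,-16.3,2,3.6],[0.72,-19.3,-19.1,2.5,3.6],[0.72,-21.2,-20.9,2.8,3.6],[0.72,-21.9,-21.7,2.9,3.6],[0.72,-21.9,-21.7,2.9,3.6]]]'; python3 go.py 429.6 -12.1 10 90; python3 chk.py 429.6 -12.1 26 35 pics/w5.png
```

```text
time: 16.7
tool_pos: [429.5, -12.3, 69.9]
tcp_rot: [3.141, 0.0, 1.569]
contact_force: [0.1, 1.0, -0.9]
grip_width: 65.8
finger_force: 0.0
t 16.7 shift cm [0.02 0.01 5.99] turn -0.1 pos [429.5 -12.3  69.9] width 65.8 F 0.0
n 2479 z 25.3 slopes deg [ 0.1 -0.2] circle ((428.32562255859375, -11.753815650939941), 22.910551071166992)
```

```bash
python3 -m crank '[[[0.72,0,0,0.6,0],[0.72,0,0,2,0],[0.72,0,0,3.7,0],[0.72,0,0,5,0],[0.72,0,0,5.8,0],[0.72,0,0,6.1,0],[0.72,0,0,6.1,0],[0.3,0,0,6.1,0],[0.3,0,0,6.1,0],[0.3,0,0,6.1,0]]]'; python3 -m crank '[[[0.3,0,0,0,0],[0.3,0,0,0,0],[0.3,0,0,0,0],[0.3,0,0,-0.3,0],[0.3,0,0,-1,0],[0.3,0,0,-2.5,0],[0.3,0,0,-4.5,0],[0.3,0,0,-6,0],[0.3,0,0,-6.7,0],[0.3,0,0,-7,0]]]';python3 go.py 637 146.7 80 93.6;python3 tilt.py 26 8
```

```text
time: 17.75
tool_pos: [429.7, -11.8, 9.1]
tcp_rot: [3.141, 0.0, 1.571]
contact_force: [-3.9, -1.1, 1.7]
grip_width: 46.9
finger_force: 1.3
time: 18.75
tool_pos: [430.1, -11.8, 79.4]
tcp_rot: [3.14, 0.0, 1.571]
contact_force: [-0.4, -0.1, -1.2]
grip_width: 44.5
finger_force: 30.0
t 18.75 shift cm [15.84 20.7  -0.03] turn -3.6 pos [430.1 -11.8  79.4] width 44.5 F 30.0
1416 slopes deg x,y [-0.1 -0.1] top z rel TCP 16.4 xy range [-18.  -22.4  15.7] [18.  22.8 17. ] std 0.3433127455519865
```

```bash
python3 -m crank '[[[0.3,0.8,1,0,0],[0.3,2.3,3,0,-1],[0.3,4.5,6,0,-2],[0.3,7.2,9.5,0,-3],[0.3,10,13,0,-3.6],[0.3,12.5,16.3,0,-3.6],[0.3,14.4,18.8,0,-3.6],[0.3,15.5,20.2,0,-3.6],[0.3,15.8,20.7,0,-3.6],[0.3,15.8,20.7,0,-3.6]]]'; python3 go.py 637 146.7 15 93.6
```

```text
time: 19.8
tool_pos: [636.3, 147.0, 77.2]
tcp_rot: [-3.14, 0.0, 1.635]
contact_force: [0.6, -0.8, -2.2]
grip_width: 44.3
finger_force: 30.0
t 19.8 shift cm [-0.03  0.08  6.22] turn 0.1 pos [636.3 147.   77.2] width 44.3 F 30.0
```

Same geometry as ring A: descend 6.0, then 0.4 more, and release.

```bash
python3 -m crank '[[[0.3,0,0,0.6,0],[0.3,0,0,2,0],[0.3,0,0,3.5,0],[0.3,0,0,4.8,0],[0.3,0,0,5.7,0],[0.3,0,0,6,0],[0.3,0,0,6.2,0],[0.3,0,0,6.4,0],[0.3,0,0,6.4,0],[0.3,0,0,6.4,0]]]'; python3 go.py 637 146.7 15 93.6; python3 -m crank '[[[0.3,0,0,0,0],[0.62,0,0,0,0],[0.62,0,0,0,0],[0.62,0,0,0,0],[0.62,0,0,0,0],[0.62,0,0,-0.8,0],[0.62,0,0,-2,0],[0.62,0,0,-4.5,0],[0.62,0,0,-7,0],[0.5,0,0,-8.5,0]]]';  python3 -m crank '[[[0.5,0,0,0,0],[0.5,0,0,0,0],[0.5,0,0,0,0],[0.5,0,0,0,0],[0.5,0,0,0,0],[0.5,0,0,0,0],[0.5,0,0,0,0],[0.5,0,0,0,0],[0.5,0,0,0,0],[0.5,0,0,0,0]]]'; python3 chk.py 637 146.7 30 36 pics/w6.png; python3 go.py 529.5 87.2 75 90
```

```text
time: 20.8
tool_pos: [636.9, 146.4, 15.2]
tcp_rot: [3.141, 0.0, 1.634]
contact_force: [-0.2, 0.1, -2.3]
grip_width: 44.3
finger_force: 30.0
t 20.8 shift cm [0.03 0.01 0.02] turn 0.0 pos [636.9 146.4  15.2] width 44.3 F 30.0
time: 21.8
tool_pos: [637.8, 146.5, 103.3]
tcp_rot: [3.137, -0.0, 1.634]
contact_force: [1.3, -0.2, 0.7]
grip_width: 52.5
finger_force: 0.0
time: 22.8
tool_pos: [636.6, 146.4, 99.7]
tcp_rot: [-3.142, 0.0, 1.634]
contact_force: [0.2, 0.8, -0.3]
grip_width: 45.8
finger_force: 0.0
n 1994 z 29.2 slopes deg [-0.1 -0.2] circle ((637.6299438476562, 146.50624084472656), 22.921310424804688)
t 22.85 shift cm [ -5.22 -11.07   2.47] turn 3.6 pos [636.6 146.4  99.7] width 46.0 F 0.0
```

```bash
python3 -m crank '[[[0.5,-0.4,-0.8,0,0],[0.5,-1.2,-2.5,0.2,1],[0.5,-2.3,-4.8,0.7,2],[0.5,-3.4,-7.2,1.3,3],[0.5,-4.4,-9.3,1.9,3.6],[0.5,-5,-10.6,2.3,3.6],[0.5,-5.2,-11.1,2.5,3.6],[0.5,-5.2,-11.1,2.5,3.6],[0.5,-5.2,-11.1,2.5,3.6],[0.5,-5.2,-11.1,2.5,3.6]]]'; python3 go.py 529.5 87.2 11 90; python3 chk.py 529.5 87.2 30 25 pics/w7.png
```

```text
time: 23.85
tool_pos: [530.0, 87.7, 74.9]
tcp_rot: [3.14, 0.0, 1.572]
contact_force: [0.2, -0.1, 0.4]
grip_width: 45.7
finger_force: 0.0
t 23.85 shift cm [-0.05 -0.06  6.39] turn 0.1 pos [530.   87.7  74.9] width 45.7 F 0.0
n 991 z 29.1 slopes deg [-0.1 -0.2] circle ((528.4635620117188, 87.56184387207031), 15.010311126708984)
```

```bash
python3 -m crank '[[[0.5,0,-0.05,0.6,0],[0.5,0,-0.05,2,0],[0.5,0,-0.05,3.7,0],[0.5,0,-0.05,5,0],[0.5,0,-0.05,5.9,0],[0.5,0,-0.05,6.3,0],[0.5,0,-0.05,6.4,0],[0.5,0,-0.05,6.4,0],[0.15,0,-0.05,6.4,0],[0.15,0,-0.05,6.4,0]]]'; python3 -m crank '[[[0.15,0,0,0,0],[0.15,0,0,0,0],[0.15,0,0,0,0],[0.15,0,0,-0.3,0],[0.15,0,0,-1,0],[0.15,0,0,-2.5,0],[0.15,0,0,-4.5,0],[0.15,0,0,-6,0],[0.15,0,0,-6.7,0],[0.15,0,0,-7,0]]]';python3 go.py 621.2 -162.7 80 98.4;python3 tilt.py 26 12
```

```text
time: 24.9
tool_pos: [529.0, 87.4, 11.2]
tcp_rot: [3.141, 0.0, 1.571]
contact_force: [-0.6, -0.1, -0.0]
grip_width: 34.0
finger_force: 0.0
time: 25.9
tool_pos: [528.9, 87.4, 81.4]
tcp_rot: [3.14, 0.0, 1.571]
contact_force: [0.2, 0.4, -1.1]
grip_width: 28.4
finger_force: 30.0
t 25.9 shift cm [-25.02   9.21   0.15] turn -8.4 pos [528.9  87.4  81.4] width 28.4 F 30.0
633 slopes deg x,y [ 0.1 -1.3] top z rel TCP 18.3 xy range [-17.7  -0.5  17.4] [17.7 14.8 18.9] std 0.41332744082821493
```

```bash
python3 -m crank '[[[0.15,-1,0.4,0,0],[0.15,-3,1.1,0,-1],[0.15,-6,2.2,0,-3],[0.15,-9.5,3.5,0,-5],[0.15,-13.2,4.9,0,-7],[0.15,-17,6.3,0,-8.4],[0.15,-20.5,7.6,0,-8.4],[0.15,-23.3,8.6,0,-8.4],[0.15,-24.8,9.2,0,-8.4],[0.15,-25,9.2,0,-8.4]]]'; python3 go.py 621.2 -162.7 16.5 98.4
```

```text
time: 26.95
tool_pos: [620.7, -165.4, 79.3]
tcp_rot: [-3.141, 0.0, 1.715]
contact_force: [0.3, 0.4, -1.6]
grip_width: 28.6
finger_force: 30.0
t 26.95 shift cm [0.26 0.1  6.28] turn -0.1 pos [ 620.7 -165.4   79.3] width 28.6 F 30.0
```

```bash
python3 -m crank '[[[0.15,0.1,0,0.6,0],[0.15,0.1,0,2,0],[0.15,0.1,0,3.5,0],[0.15,0.1,0,4.8,0],[0.15,0.1,0,5.7,0],[0.15,0.1,0,6.1,0],[0.15,0.1,0,6.3,0],[0.15,0.1,0,6.3,0],[0.15,0.1,0,6.3,0],[0.15,0.1,0,6.3,0]]]'; python3 go.py 621.2 -162.7 16 98.4
```

```text
time: 27.95
tool_pos: [621.0, -161.7, 18.3]
tcp_rot: [3.141, 0.001, 1.718]
contact_force: [0.1, -1.6, -2.2]
grip_width: 28.3
finger_force: 30.0
t 27.95 shift cm [-0.1   0.    0.23] turn 0.0 pos [ 621.  -161.7   18.3] width 28.3 F 30.0
```

```bash
python3 -m crank '[[[0.15,0,0,0.15,0],[0.15,0,0,0.2,0],[0.15,0,0,0.2,0],[0.5,0,0,0.2,0],[0.5,0,0,0.2,0],[0.5,0,0,0.2,0],[0.5,0,0,0.2,0],[0.5,0,0,0,0],[0.5,0,0,-1,0],[0.5,0,0,-2.5,0]]]';  python3 -m crank '[[[0.5,0,0,-2,0],[0.5,0,0,-4,0],[0.5,0,0,-5.5,0],[0.5,0,0,-5.5,0],[0.5,0,0,-5.5,0],[0.5,0,0,-5.5,0],[0.5,0,0,-5.5,0],[0.5,0,0,-5.5,0],[0.5,0,0,-5.5,0],[0.5,0,0,-5.5,0]]]'; python3 chk.py 621.2 -162.7 34 25 pics/w8.png; python3 go.py 518 -100.6 75 90
```

```text
time: 28.95
tool_pos: [620.2, -161.4, 43.0]
tcp_rot: [-3.14, -0.001, 1.718]
contact_force: [0.5, 0.0, 0.3]
grip_width: 45.9
finger_force: 0.0
time: 29.95
tool_pos: [620.6, -161.5, 97.4]
tcp_rot: [-3.141, -0.0, 1.718]
contact_force: [-0.4, -0.4, 0.2]
grip_width: 45.7
finger_force: 0.0
n 839 z 33.1 slopes deg [ 0.4 -0.3] circle ((621.241943359375, -161.5272674560547), 14.901568412780762)
t 30.0 shift cm [ 7.53 -9.25  2.25] turn 8.4 pos [ 620.6 -161.5   97.5] width 45.8 F 0.0
```

Bush A is placed flat and centred. Next is bush B.

```bash
python3 -m crank '[[[0.5,0.6,-0.7,0,1],[0.5,1.8,-2.2,0.2,3],[0.5,3.4,-4.2,0.7,5],[0.5,5,-6.2,1.2,7],[0.5,6.4,-7.9,1.7,8.4],[0.5,7.2,-8.9,2.1,8.4],[0.5,7.5,-9.2,2.2,8.4],[0.5,7.5,-9.2,2.2,8.4],[0.5,7.5,-9.2,2.2,8.4],[0.5,7.5,-9.2,2.2,8.4]]]'; python3 go.py 518 -100.6 11 90; python3 chk.py 518 -100.6 30 25 pics/w9.png
```

```text
time: 31.0
tool_pos: [519.4, -101.3, 75.9]
tcp_rot: [3.141, 0.0, 1.571]
contact_force: [-0.2, -0.2, 1.0]
grip_width: 45.5
finger_force: 0.0
t 31.0 shift cm [ 0.07 -0.15  6.49] turn 0.0 pos [ 519.4 -101.3   75.9] width 45.5 F 0.0
n 976 z 29.1 slopes deg [ 0.2 -0.6] circle ((516.8828735351562, -100.86851501464844), 14.819742202758789)
```

```bash
python3 -m crank '[[[0.5,0.05,-0.15,0.6,0],[0.5,0.05,-0.15,2,0],[0.5,0.05,-0.15,3.7,0],[0.5,0.05,-0.15,5,0],[0.5,0.05,-0.15,5.9,0],[0.5,0.05,-0.15,6.4,0],[0.5,0.05,-0.15,6.5,0],[0.5,0.05,-0.15,6.5,0],[0.15,0.05,-0.15,6.5,0],[0.15,0.05,-0.15,6.5,0]]]'; python3 -m crank '[[[0.15,0,0,0,0],[0.15,0,0,0,0],[0.15,0,0,0,0],[0.15,0,0,-0.3,0],[0.15,0,0,-1,0],[0.15,0,0,-2.5,0],[0.15,0,0,-4.5,0],[0.15,0,0,-6,0],[0.15,0,0,-6.7,0],[0.15,0,0,-7,0]]]';python3 go.py 632 -235.9 80 98.4;python3 tilt.py 26 12
```

```text
time: 32.05
tool_pos: [517.5, -100.4, 11.2]
tcp_rot: [3.141, 0.0, 1.571]
contact_force: [0.6, 0.8, 0.7]
grip_width: 33.9
finger_force: 0.0
time: 33.05
tool_pos: [517.4, -100.4, 81.4]
tcp_rot: [3.14, 0.0, 1.571]
contact_force: [0.6, 0.7, -1.8]
grip_width: 28.5
finger_force: 30.0
t 33.05 shift cm [-13.56  11.45   0.16] turn -8.4 pos [ 517.4 -100.4   81.4] width 28.5 F 30.0
643 slopes deg x,y [ 0.3 -1.3] top z rel TCP 18.2 xy range [-17.6  -0.5  17.1] [17.7 13.9 19. ] std 0.49119121734673477
```

```bash
python3 -m crank '[[[0.15,-0.8,0.7,0,-1],[0.15,-2.3,1.9,0,-2],[0.15,-4.5,3.8,0,-4],[0.15,-7,5.9,0,-6],[0.15,-9.5,8,0,-8],[0.15,-11.6,9.8,0,-8.4],[0.15,-13,11,0,-8.4],[0.15,-13.5,11.4,0,-8.4],[0.15,-13.5,11.4,0,-8.4],[0.15,-13.5,11.4,0,-8.4]]]'; python3 go.py 632 -235.9 16.5 98.4
```

```text
time: 34.1
tool_pos: [630.5, -234.6, 79.9]
tcp_rot: [-3.14, -0.001, 1.718]
contact_force: [-0.2, -0.2, -1.7]
grip_width: 28.3
finger_force: 30.0
t 34.1 shift cm [-0.16  0.14  6.34] turn 0.1 pos [ 630.5 -234.6   79.9] width 28.3 F 30.0
```

```bash
python3 -m crank '[[[0.15,-0.1,0.05,0.6,0],[0.15,-0.1,0.05,2,0],[0.15,-0.1,0.05,3.5,0],[0.15,-0.1,0.05,4.8,0],[0.15,-0.1,0.05,5.7,0],[0.15,-0.1,0.05,6.1,0],[0.15,-0.1,0.05,6.4,0],[0.15,-0.1,0.05,6.4,0],[0.15,-0.1,0.05,6.4,0],[0.15,-0.1,0.05,6.4,0]]]'; python3 go.py 632 -235.9 16 98.4
```

```text
time: 35.1
tool_pos: [632.2, -236.4, 17.4]
tcp_rot: [3.141, 0.001, 1.718]
contact_force: [-0.8, 0.4, -1.4]
grip_width: 28.5
finger_force: 30.0
t 35.1 shift cm [ 0.05 -0.01  0.14] turn 0.0 pos [ 632.2 -236.4   17.4] width 28.5 F 30.0
```

```bash
python3 -m crank '[[[0.15,0,0,0.1,0],[0.15,0,0,0.1,0],[0.15,0,0,0.1,0],[0.5,0,0,0.1,0],[0.5,0,0,0.1,0],[0.5,0,0,0.1,0],[0.5,0,0,0.1,0],[0.5,0,0,0,0],[0.5,0,0,-1,0],[0.5,0,0,-2.5,0]]]';  python3 -m crank '[[[0.5,0,0,-2,0],[0.5,0,0,-4,0],[0.5,0,0,-5.5,0],[0.5,0,0,-5.5,0],[0.5,0,0,-5.5,0],[0.5,0,0,-5.5,0],[0.5,0,0,-5.5,0],[0.5,0,0,-5.5,0],[0.5,0,0,-5.5,0],[0.5,0,0,-5.5,0]]]'; python3 chk.py 632 -235.9 34 25 pics/w10.png; python3 -c "
from h import *
p,d=bot.capture('scene');cv2.imwrite('pics/s2.png',p[...,::-1])"
```

```text
time: 36.1
tool_pos: [631.4, -236.0, 41.9]
tcp_rot: [-3.14, -0.001, 1.718]
contact_force: [-0.7, 0.8, 0.8]
grip_width: 45.7
finger_force: 0.0
time: 37.1
tool_pos: [631.8, -236.1, 96.4]
tcp_rot: [-3.141, -0.0, 1.718]
contact_force: [-0.0, -0.2, -0.3]
grip_width: 45.9
finger_force: 0.0
n 847 z 33.1 slopes deg [ 0.5 -0.8] circle ((632.7694091796875, -236.8650665283203), 14.912538528442383)
```

View pics/s2.png

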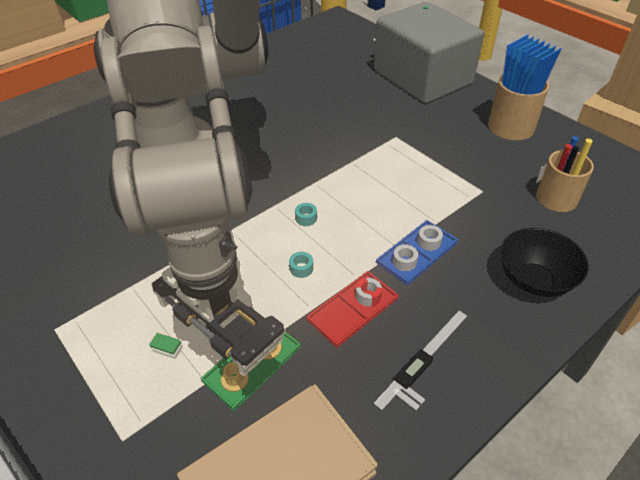

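The scene view shows everything in place: plain rings in blue at (430,237) and (405,258), the reject in red at (369,291), and bushes in green at (232,377) and (275,350). The eraser and turquoise rings haven't moved. The tape is hidden behind the arm, but no move went near it. The gripper is clear, so I'm handing in.

```bash
python3 -c "
from plant import bot
print(bot.close_job())"
```

```text
the job is handed in; nothing more can be done
None
```

The job is handed in after about 37 s: the red-marked ring went into the red tray first, then the two plain rings into blue and the two bushes into green. Depth checks after each release showed every part flat and close to its bay's centre. The tape roll was hidden in the last picture, but the arm never went near it.

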